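Index the crank the shorter way round and pin it at its station

ROBOT

A 7-joint arm with a two-finger parallel gripper is mounted at the origin on the work surface; the furniture and walls round the work are solid. World frame = base frame: x ahead of the robot, y to its left, z up, the work surface at z = 0. Lengths are in m, angles in rad, forces in N, time in s.
With the tool pointing down it reaches from about 0.4 to 0.85 m from the base axis. Payload 4.5 kg.
Tool frame: the origin (TCP) lies between the finger pads; the fingertips stand 14 mm ahead of it and the grasp point (between the pads) lies 5 mm behind it; x points along the fingers, z is the direction in which the jaws open and shut, and the axes are right-handed (so a half turn about x gives the same grasp; the last joint's range is limited). The gripper opens to 88 mm and grips with 3 to 60 N. Pads are 18 mm wide; open, the fingers measure 123 mm over their backs; the gripper's body (75 mm by 187 mm) begins 45 mm behind the grasp point.
Start: joints at [1.282, 0.689, -0.195, 1.565, 0.157, 0.902, -0.215], TCP at [0.198, -0.593, 0.253] pointing down, gripper open.
Joint ranges: [-3.01, 3.01], [-0.46, 2.08], [-1.47, 1.51], [0.13, 2.56], [-1, 4.14], [0.04, 2.09], [-2.66, 2.66]. Speed limits (rad/s): [2.57, 2.57, 3.14, 3.14, 3.14, 3.14, 3.14].

INTERFACE

Orientations are given as a unit quaternion [x, y, z, w].
In Python, from plant import r, cams gives the robot as it stands.
- The arm moves only by the tool apply_moves, never from a script. Its arguments are lists of equal length, an entry for each row: "travel": the shift along the world's x, y, z in cm, a list of three; "roll": the turn about the world's z in degrees; "gripper": the finger opening in cm, from 0 to 8.81. In form: {"travel": [[x, y, z], ...], "roll": [roll, ...], "gripper": [gripper, ...]}. A call has exactly 8 rows; each row is the pose to reach, as a shift and turn from the pose commanded when the call began; what a row does not reach only later rows make up. A row lasts 1/12 s, in which the tool goes at most 41.7 mm and 7.16 degrees, less where a joint would pass 70% of its speed; a pose out of reach is approached as far as the arm can. A call with a gripper value outside its range is refused whole. The fingers move at their own pace and stop on an object; "newtons" is the grip in N (left out, the last holds). Time passes only in rows, so rows that repeat a pose let the fingers close, or fill a call up. It gives the time, the measured TCP pose, the force and the opening at its end, in the units of the state.
- r.get_state(): the state, without advancing time (a new reading comes with each control period).
- cams.snapshot(name): name is "scene" or "top"; returns a dict with "image" (400x640x3 uint8, red, green, blue), "fx", "fy", "cx", "cy" (pixels), "dist" ([k1, k2, p1, p2, k3] as OpenCV has them; the pictures are not rectified), "R" (3x3) and "t" (3): a world point X has camera coordinates R X + t. Camera axes: x right, y down, z forward; pixel columns grow to the right and rows downward; lengths in m; the calibration is good to about 2 mm. A picture is of the moment at which its call begins. There is no depth.
- r.finish_job(): hands the job in, once; it reports no verdict.
The state is a dict: "clock": time; "q": joint angles; "qd": joint speeds; "joint_torque": joint torques, N m; "tool_pos": TCP position; "eef_rot": TCP orientation; "contact_force": force on the tool from outside, world axes, zero at the start; "moment": the same for the moment, N m; "opening": opening from 0.0 (shut) to 1.0 (fully open).
Only numpy, scipy, OpenCV 4.12 (cv2) and the standard library are available. Lean on these libraries where they do the work, as an engineer would, in place of code of your own. Each camera call takes 0.05 s, during which the arm holds its last target. There are 200 camera calls.

TASK

Take the index pin from its wooden stand, put it through the bore of the indexer's crank and swing the crank the shorter way round to the station marked by the tall ball-headed post, not the low stub. The marker shows only roughly where the drilled hole is (it may be a centimetre or so to either side), so feel for it with the pin, gently and without forcing it, until the pin drops fully home and locks the crank there; then let go. Do not knock over the dropper bottle.

Things in the scene. Friction and masses are not known exactly. Their poses are not given: they have to be found in the camera images.
- indexer: Fixed dark steel plate, 180 (x) x 230 (y) x 24 mm high, yawed; origin at the centre of its underside, on the crank's vertical axis. Two 14.5 mm through holes, chamfered 1 mm, lie 70 mm from the axis, one near each of the +y and -y edges; their exact angles are not known (see the markers). Smooth elsewhere. Carries the crank: hub 44 mm wide, 61 mm high, arm, end block.
- crank (a joint): Angle of the aluminium crank about the indexer's axis, rad, counter-clockwise from above positive. Endless: no stop, and the value is not wrapped. At 0 it points along the indexer's -x, at pi along +x. Starts pointing roughly away from the robot. Dry friction about 0.12 N m (1.7 N at the bore); it stays where it is left.
- crank_bore (a point): Centre of the mouth of the vertical bore in the crank's end block (32 x 32 mm, from 27 to 55 mm above the bench, 3 mm clear of the plate); 70 mm from the axis, 55 mm above the bench. Bore 13.5 mm wide, mouth chamfered 2 mm, right through the block; it passes over both holes of the plate as the crank turns.
- post_marker: Marker of the wanted station: steel post 8 mm thick with an 11 mm ball head, 28 mm high, fixed on the plate near its +y or -y edge; origin at the centre of its underside, 24 mm above the bench, about 98 mm from the axis. Set by eye: the hole lies 70 mm from the axis in about the same direction, but 4 to 14 mm to one side or the other along the 70 mm circle.
- stub_marker: Marker of the other station (not wanted), at the opposite edge: flat steel button, 14 mm across, 6 mm high; origin at the centre of its underside. There is a hole near it too.
- index_pin: Loose steel pin, about 120 g, in the stand. Origin at the tip, z up. Shank 12 mm thick, 0 to 49 mm, its first 2 mm tapered from 10 mm; collar 23 mm across, 49 to 55 mm; black round knob 20 mm across, 55 to 92 mm: grip here. In the bore and standing on the plate its origin is 24 mm above the bench; fully home the collar rests on the crank and the origin is 6 mm above the bench.
- pin_stand: Fixed wooden block, 48 x 48 x 52 mm high, origin at the centre of its underside, with a 15 mm hole in which the pin stands, collar on the top, tip 3 mm above the bench.
- dropper_bottle: Loose small bottle, 34 mm across, 102 mm high, standing near the stand towards the back; origin at the centre of its underside. Leave it standing.
Things that resemble listed ones, but are neither listed nor needed, are in the scene too. Several things look just like the index_pin: the one meant starts farthest from the robot's base.

How it is judged:
By the outcome, as a careful person would: the job done as asked, in the order asked, and still so for the second after the job is handed in, with the robot touching nothing.
It also fails if it takes over 64 s, if anything falls off the work surface, if the arm or the gripper's body presses on something with over 40 N, if the wrist force passes 120 N, or if a joint passes its speed limit or range.

## Working session

There is one attempt and no reset: what is moved stays moved. The work goes in short steps, Python scripts to look and compute and a tool call to move; the robot and the scene stay as the last step left them, time stands still between calls to the robot, and variables do not carry over. Pictures are saved under pics/ and viewed, about 8 in all and at most 12, crops included, and the job is handed in when it is done.

Besides the shell and the picture viewer there is one more tool, called after "Emit:" as name([rows], argument=value, ...), one row to a line, values as JSON. apply_moves: Moves the arm, as the interface text tells. Its arguments: {"type":"object","properties":{"travel":{"type":"array","items":{"type":"array","items":{"type":"number"}}},"roll":{"type":"array","items":{"type":"number"}},"gripper":{"type":"array","items":{"type":"number"}},"newtons":{"type":"number"}},"required":["travel","roll","gripper"]}

```bash
mkdir -p pics
cat > h.py <<'E'
import numpy as np, cv2, pickle
from plant import r, cams
def snap(name,tag):
    s=cams.snapshot(name); cv2.imwrite(f'pics/{tag}.png',s['image'][:,:,::-1]); pickle.dump(s,open(f'pics/{tag}.pkl','wb')); return s
def load(tag): return pickle.load(open(f'pics/{tag}.pkl','rb'))
def KD(s): return np.array([[s['fx'],0,s['cx']],[0,s['fy'],s['cy']],[0,0,1.]]),np.array(s['dist'],float)
def proj(s,X):
    K,D=KD(s); return cv2.projectPoints(np.atleast_2d(X).astype(float),cv2.Rodrigues(np.array(s['R'],float))[0],np.array(s['t'],float),K,D)[0][:,0]
def ray(s,uv):
    K,D=KD(s); p=cv2.undistortPoints(np.array([[uv]],float),K,D)[0,0]; R=np.array(s['R']);return -R.T@np.array(s['t']), R.T@np.array([p[0],p[1],1])
def onz(s,uv,z):
    c,d=ray(s,uv); return c+d*(z-c[2])/d[2]
def crop(s,x0,y0,x1,y1,k,tag): cv2.imwrite(f'pics/{tag}.png',cv2.resize(s['image'][y0:y1,x0:x1,::-1],None,fx=k,fy=k,interpolation=cv2.INTER_CUBIC))
E
python3 - <<'E'
from h import *
for n in('scene','top'):
    s=snap(n,n+'0'); print(n,-np.array(s['R']).T@s['t'],s['fx'])
st=r.get_state();print(st)
a=cv2.imread('pics/scene0.png');b=cv2.imread('pics/top0.png')
E
```

```text
scene [-0.34154632  0.37565827  0.57706067] 435.6034084355575
top [ 0.2725052  -0.07893753  0.92143675] 437.8133045632738
{'clock': 0.1, 'q': array([ 1.28180331,  0.68990318, -0.19449536,  1.56618573,  0.15730064,
        0.90246865, -0.21511419]), 'qd': array([ 0.00171077, -0.00097488,  0.00027609, -0.00223848, -0.00101618,
       -0.00052635, -0.00049988]), 'joint_torque': array([-3.56953213e-03, -5.28507257e+01, -1.27174169e+00, -1.53838563e+01,
       -5.26151899e-02,  1.99356953e-03,  5.18137017e-05]), 'tool_pos': array([ 0.19804956, -0.59225488,  0.25200213]), 'eef_rot': array([ 0.41343188,  0.57433429, -0.41285388,  0.57338109]), 'contact_force': array([ 0.82954484, -0.39435837,  0.5260405 ]), 'moment': array([-0.01174236,  0.02146379, -0.00956631]), 'opening': 1.0016317282772953}
```

View pics/scene0.png

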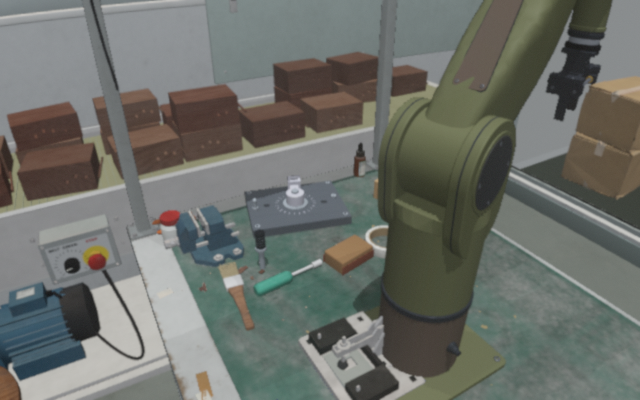

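View pics/top0.png

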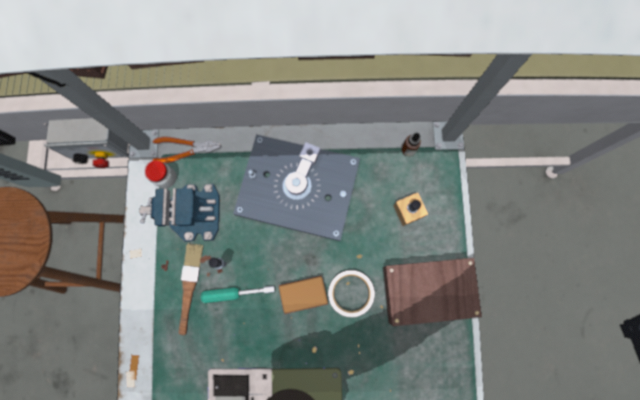

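Run:
```python
from h import *
s=load('top0'); t=load('scene0')
a=cv2.resize(s['image'][125:245,225:435,::-1],(800,457),interpolation=cv2.INTER_CUBIC)
cv2.imwrite('pics/c1.png',a)
a=cv2.resize(t['image'][165:235,240:400,::-1],(800,350),interpolation=cv2.INTER_CUBIC)
b=cv2.resize(s['image'][125:285,140:240,::-1],(156,250),interpolation=cv2.INTER_CUBIC)
c=np.zeros((600,800,3),np.uint8); c[:350]=a; c[350:,:156]=b
b=cv2.resize(s['image'][180:230,385:445,::-1],(300,250),interpolation=cv2.INTER_CUBIC); c[350:,170:470]=b
b=cv2.resize(t['image'][220:270,240:300,::-1],(300,250),interpolation=cv2.INTER_CUBIC); c[350:,480:780]=b
cv2.imwrite('pics/c2.png',c)
for n,uv,z in [('pin in stand',(413,205),.1),('other',(215,262),.09),('hub',(296,184),.061)]: print(n,onz(s,uv,z))
```

```text
pin in stand [ 0.41229963 -0.24757381  0.1       ]
other [0.31365198 0.13184856 0.09      ]
hub [ 0.46797365 -0.02249549  0.061     ]
```

View pics/c1.png

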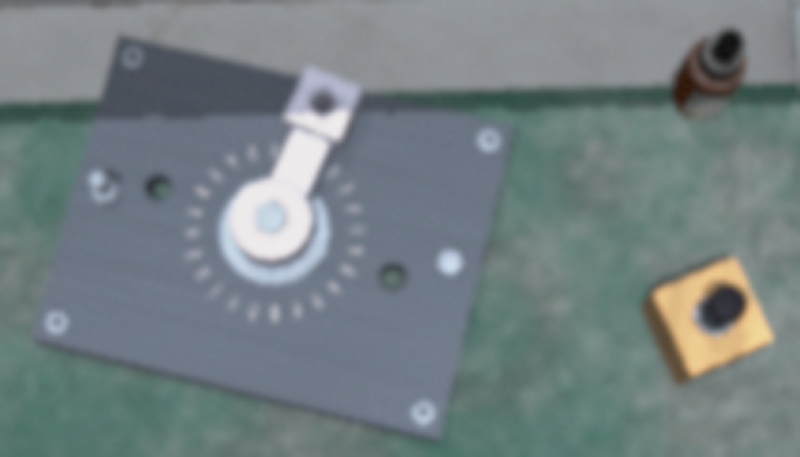

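View pics/c2.png

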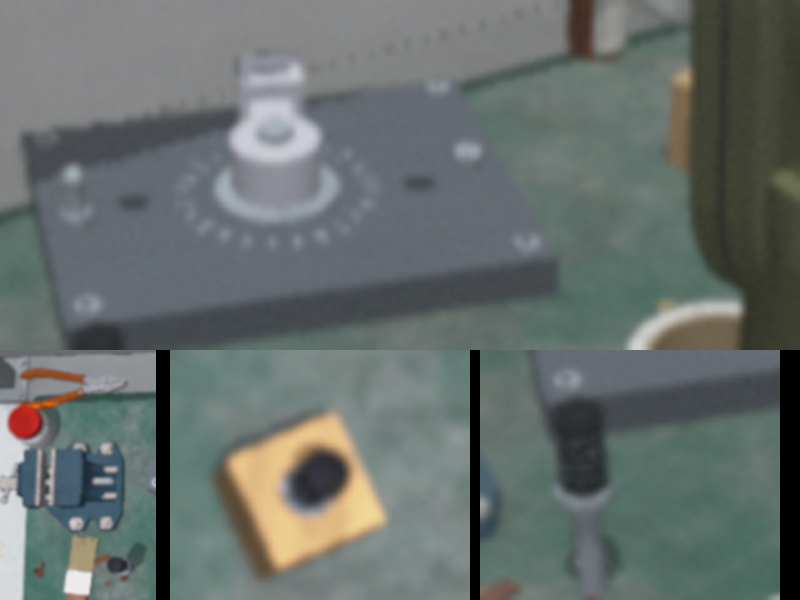

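Run:
```python
from h import *
from scipy.spatial.transform import Rotation as Ro
from scipy.optimize import least_squares
s=load('top0'); t=load('scene0'); st=r.get_state()
print(Ro.from_quat(st['eef_rot']).as_matrix().round(3).tolist())
C=lambda u,v:(225+(u+.5)/3.81-.5,125+(v+.5)/3.81-.5)
T=lambda u,v:(240+(u+.5)/5-.5,165+(v+.5)/5-.5)
P={'hub':(271,217,.061),'bore':(323,101,.055),'holeL':(158,187,.024),'holeR':(392,277,.024),'stub':(450,262,.030),'cTL':(120,37,.024),'cTR':(512,126,.024),'cBR':(438,437,.024),'cBL':(38,343,.024),'knobtop':(729,298,.095),'collar':(716,316,.055),'bottle top':(728,45,.102)}
W={}
for n,(u,v,z) in P.items(): W[n]=onz(s,C(u,v),z); print(n,W[n].round(4))
c=sum(W[k] for k in('cTL','cTR','cBR','cBL'))/4; print('plate ctr',c)
for k in ('bore','holeL','holeR','stub'):
    d=(W[k]-c)[:2]; print(k,np.hypot(*d),np.degrees(np.arctan2(d[1],d[0])))
# scene cam
for n,(u,v,z) in {'hub':(277,131,.061),'holeL':(133,202,.024),'holeR':(419,183,.024),'cBR':(557,258,.024),'cBL':(67,327,.024)}.items(): print('scene',n,onz(t,T(u,v),z).round(4))
for uv in [(300,152),(300,137),(300,124)]: print('foot',onz(s,uv,0))
for uv in [(300,98),(300,82)]: print('top cam wall z.2',onz(s,uv,.1),onz(s,uv,.2))
def tri(a,b):
    c1,d1=ray(s,a);c2,d2=ray(t,b);A=np.stack([d1,-d2],1);l=np.linalg.lstsq(A,c2-c1,rcond=None)[0];return c1+d1*l[0],c2+d2*l[1]
print('bottle top',tri(C(728,38),(360,145)))
print('wall foot in scene', onz(t,(240,210),0),onz(t,(340,180),0))
```

```text
[[-0.001, 0.948, 0.317], [0.001, 0.317, -0.948], [-1.0, -0.0, -0.002]]
hub [ 0.473  -0.0221  0.061 ]
bore [ 0.5381 -0.0506  0.055 ]
holeL [0.5004 0.0431 0.024 ]
holeR [ 0.4461 -0.0856  0.024 ]
stub [ 0.4525 -0.1174  0.03  ]
cTL [0.5889 0.0651 0.024 ]
cTR [ 0.5302 -0.1548  0.024 ]
cBR [ 0.3578 -0.108   0.024 ]
cBL [0.4143 0.1091 0.024 ]
knobtop [ 0.4172 -0.2546  0.095 ]
collar [ 0.4147 -0.2556  0.055 ]
bottle top [ 0.5485 -0.2617  0.102 ]
plate ctr [ 0.47279869 -0.02215611  0.024     ]
bore 0.07120745667269748 -23.53281613765698
holeL 0.07088086152689285 67.06778939549878
holeR 0.06880618221823175 -112.82027857361876
stub 0.09734450870845279 -102.06008478205364
scene hub [ 0.4691 -0.0194  0.061 ]
scene holeL [0.5006 0.0441 0.024 ]
scene holeR [ 0.4466 -0.0846  0.024 ]
scene cBR [ 0.3567 -0.1062  0.024 ]
scene cBL [0.4184 0.1122 0.024 ]
foot [ 0.55356063 -0.02810848  0.        ]
foot [ 0.58813496 -0.02855776  0.        ]
foot [ 0.61857575 -0.02894526  0.        ]
top cam wall z.2 [ 0.63657535 -0.03505736  0.1       ] [ 0.59225421 -0.04039924  0.2       ]
top cam wall z.2 [ 0.67168795 -0.03547728  0.1       ] [ 0.62309227 -0.04076804  0.2       ]
bottle top (array([ 0.55561691, -0.2641865 ,  0.09220549]), array([ 0.5556705 , -0.26411272,  0.0922073 ]))
wall foot in scene [0.54808877 0.09590998 0.        ] [ 0.55596443 -0.20182364  0.        ]
```

Emit:
apply_moves([
  [1.0,1.5,0],
  [2.8,4.3,0],
  [5,7.7,0],
  [7.2,11.1,0],
  [9.4,14.5,0],
  [11.6,17.9,0],
  [13.8,21.3,0],
  [15.5,23.9,0],
], roll=[-2,-5,-8,-11,-14,-16,-18,-18.5], gripper=[6,6,6,6,6,6,6,6], newtons=30)

```text
clock: 0.77
tool_pos: [0.3548, -0.3503, 0.2526]
eef_rot: [0.5, 0.501, -0.499, 0.5]
contact_force: [0.2, 0.5, 0.3]
opening: 0.679
```

Emit:
apply_moves([
  [1.2,1.9,0],
  [2.9,4.5,0],
  [4.6,7.1,0],
  [5.8,9,-2],
  [6.2,9.5,-5],
  [6.2,9.5,-8],
  [6.2,9.5,-10],
  [6.2,9.5,-10],
], roll=[0,0,0,0,0,0,0,0], gripper=[6,6,6,6,6,6,6,6])

```text
clock: 1.43
tool_pos: [0.4133, -0.2571, 0.1494]
eef_rot: [0.499, 0.503, -0.501, 0.498]
contact_force: [-0.9, 0.2, 0.6]
opening: 0.679
```

Run:
```python
from h import *
print(r.get_state()['tool_pos'],r.get_state()['q'].round(2))
s=snap('top','top1');t=snap('scene','sc1')
a=cv2.resize(s['image'][150:250,350:470,::-1],(720,600),interpolation=cv2.INTER_CUBIC)
cv2.imwrite('pics/c3.png',a)
```

```text
[ 0.41329594 -0.25710271  0.14940936] [ 0.49  0.69 -0.04  2.07  0.07  0.39 -1.18]
```

View pics/c3.png

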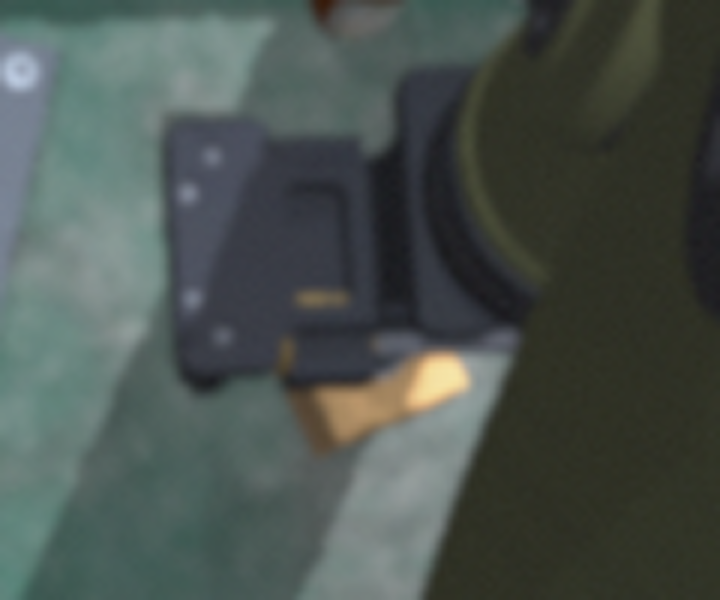

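Emit:
apply_moves([
  [0.2,0.1,0],
  [0.3,0.2,-1.5],
  [0.3,0.2,-3.5],
  [0.3,0.2,-5.5],
  [0.3,0.2,-6.8],
  [0.3,0.2,-7.1],
  [0.3,0.2,-7.1],
  [0.3,0.2,-7.1],
], roll=[0,0,0,0,0,0,0,0], gripper=[6,6,6,6,6,6,6,6])

```text
clock: 2.2
tool_pos: [0.4191, -0.2573, 0.083]
eef_rot: [0.5, 0.499, -0.5, 0.501]
contact_force: [-0.3, -0.1, 0.4]
opening: 0.677
```

Emit:
apply_moves([
  [0,0,0],
  [0,0,0],
  [0,0,0],
  [0,0,0],
  [0,0,0],
  [0,0,0],
  [0,0,0],
  [0,0,0],
], roll=[0,0,0,0,0,0,0,0], gripper=[5,4,3,2,1,1,1,1])

```text
clock: 2.87
tool_pos: [0.4183, -0.2562, 0.0818]
eef_rot: [0.5, 0.5, -0.5, 0.5]
contact_force: [-0.4, 0.7, 4.2]
opening: 0.216
```

Emit:
apply_moves([
  [0,0,0.5],
  [0,0,1.5],
  [0,0,3.5],
  [0,0,5.5],
  [0,0,7.5],
  [0,0,9],
  [0,0,10],
  [0,0,10],
], roll=[0,0,0,0,0,0,0,0], gripper=[1,1,1,1,1,1,1,1])

```text
clock: 3.53
tool_pos: [0.4192, -0.2578, 0.1843]
eef_rot: [0.501, 0.498, -0.5, 0.501]
contact_force: [-0.7, 0.2, -2.0]
opening: 0.213
```

Emit:
apply_moves([
  [0.6,1,0],
  [2,3.5,0],
  [4,6.8,0],
  [6,10.2,0],
  [8,13.6,0],
  [10,17,0],
  [11.3,19.3,0],
  [12,20.5,0],
], roll=[0,0,0,0,0,0,0,0], gripper=[1,1,1,1,1,1,1,1])

```text
clock: 4.2
tool_pos: [0.5399, -0.047, 0.1814]
eef_rot: [0.499, 0.502, -0.498, 0.501]
contact_force: [0.1, -0.2, -1.0]
opening: 0.216
```

Run:
```python
from h import *
t=snap('scene','sc2');s=snap('top','top2'); S=r.get_state();print(S['tool_pos'],S['contact_force'],S['opening'],S['q'].round(2))
a=cv2.resize(t['image'][130:250,220:380,::-1],(640,480),interpolation=cv2.INTER_CUBIC)
cv2.imwrite('pics/c4.png',a)
p=[.538,-.052,.103]; print([(proj(t,[.538,-.052,z])[0]-[220,130])*4 for z in(.103,.152)])
```

```text
[ 0.5391112  -0.04924703  0.18139625] [ 0.2486572   0.13715181 -1.37767276] 0.21565486137240297 [-0.    0.68  0.01  1.9  -0.02  0.56 -1.54]
[array([294.38255179, 123.77998086]), array([291.78514857,  51.17489214])]
```

View pics/c4.png

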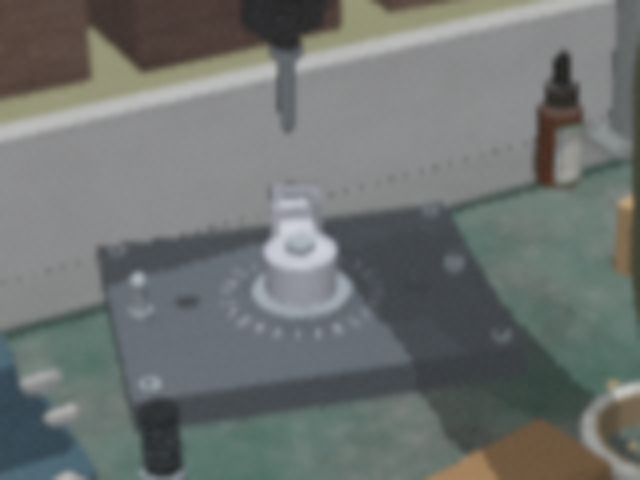

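Run:
```python
from h import *
t=load('sc2')
f=lambda X:((proj(t,X)[0]-[220,130])*4+1.5).round(1)
for X in ([.473,-.0221,.061],[.5381,-.0506,.055],[.5004,.0431,.024],[.538,-.052,.103],[.548,-.052,.103],[.538,-.042,.103],[.538,-.052,.098],[.5889,.0651,.024],[.4143,.1091,.024],[.3578,-.108,.024],[.5302,-.1548,.024]): print(X,f(X))
a=cv2.resize(t['image'][130:200,265:325,::-1],(514,600),interpolation=cv2.INTER_CUBIC)
cv2.imwrite('pics/c5.png',a)
```

```text
[0.473, -0.0221, 0.061] [302.6 240.8]
[0.5381, -0.0506, 0.055] [296.3 193.8]
[0.5004, 0.0431, 0.024] [188.  301.2]
[0.538, -0.052, 0.103] [295.9 125.3]
[0.548, -0.052, 0.103] [288.7 119.2]
[0.538, -0.042, 0.103] [281.5 128.8]
[0.538, -0.052, 0.098] [296.1 132.5]
[0.5889, 0.0651, 0.024] [100.5 247.2]
[0.4143, 0.1091, 0.024] [141.6 403.5]
[0.3578, -0.108, 0.024] [527.  344.5]
[0.5302, -0.1548, 0.024] [443.  202.6]
```

View pics/c5.png

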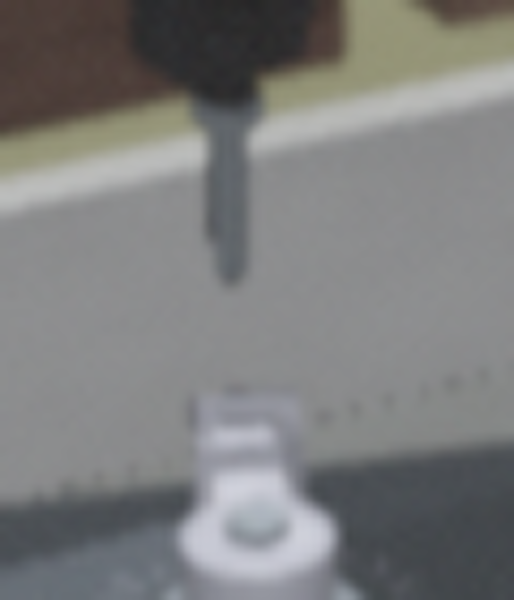

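Emit:
apply_moves([
  [0,-0.2,0],
  [0,-0.4,0],
  [0,-0.4,-1],
  [0,-0.4,-2],
  [0,-0.4,-3],
  [0,-0.4,-3.5],
  [0,-0.4,-3.5],
  [0,-0.4,-3.5],
], roll=[0,0,0,0,0,0,0,0], gripper=[1,1,1,1,1,1,1,1])

```text
clock: 4.97
tool_pos: [0.5379, -0.0558, 0.1461]
eef_rot: [-0.5, -0.5, 0.5, -0.5]
contact_force: [-0.1, 0.3, -0.7]
opening: 0.215
```

Run:
```python
from h import *
a=[]
for i in range(4): t=snap('scene','sc3'); a.append(r.get_state()['tool_pos'])
print(np.array(a).round(4))
a=cv2.resize(t['image'][130:200,265:325,::-1],(514,600),interpolation=cv2.INTER_CUBIC)
cv2.imwrite('pics/c6.png',a)
```

```text
[[ 0.5383 -0.0557  0.1466]
 [ 0.5385 -0.0557  0.1469]
 [ 0.5386 -0.0557  0.147 ]
 [ 0.5386 -0.0557  0.1471]]
```

View pics/c6.png

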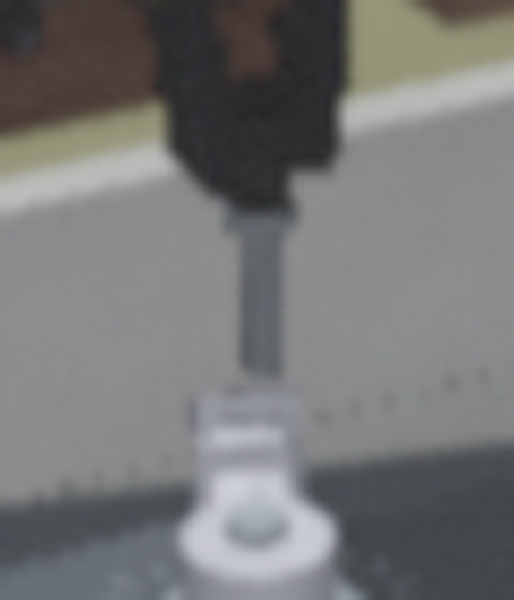

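Emit:
apply_moves([
  [0,0.3,0],
  [0,0.5,0],
  [0,0.5,0],
  [0,0.5,-0.4],
  [0,0.5,-0.8],
  [0,0.5,-1.2],
  [0,0.5,-1.4],
  [0,0.5,-1.4],
], roll=[0,0,0,0,0,0,0,0], gripper=[1,1,1,1,1,1,1,1])

```text
clock: 5.83
tool_pos: [0.5384, -0.0507, 0.1322]
eef_rot: [-0.5, -0.5, 0.5, -0.5]
contact_force: [0.6, 0.0, -2.4]
opening: 0.214
```

Emit:
apply_moves([
  [0,0,-0.2],
  [0,0,-0.4],
  [0,0,-0.6],
  [0,0,-0.8],
  [0,0,-0.8],
  [0,0,-0.8],
  [0,0,-0.8],
  [0,0,-0.8],
], roll=[0,0,0,0,0,0,0,0], gripper=[1,1,1,1,1,1,1,1])

```text
clock: 6.5
tool_pos: [0.5383, -0.0507, 0.1247]
eef_rot: [0.5, 0.5, -0.5, 0.5]
contact_force: [0.9, 1.3, -1.0]
opening: 0.218
```

Emit:
apply_moves([
  [0,0,-0.2],
  [0,0,-0.5],
  [0,0,-0.8],
  [0,0,-1.1],
  [0,0,-1.4],
  [0,0,-1.7],
  [0,0,-1.7],
  [0,0,-1.7],
], roll=[0,0,0,0,0,0,0,0], gripper=[1,1,1,1,1,1,1,1])

```text
clock: 7.17
tool_pos: [0.5383, -0.0506, 0.1074]
eef_rot: [0.5, 0.5, -0.5, 0.5]
contact_force: [0.9, 0.9, -2.6]
opening: 0.217
```

Run:
```python
import numpy as np
c=np.array([47.3,-2.22]);R=7.03
f=lambda a:c+R*np.array([np.cos(np.radians(a)),np.sin(np.radians(a))])
p=np.array([53.8,-5.1])
A=[-22,-19,-15,-11,-7,-3,1,3, 6,10,14,18,22,26,29,31, 34,38,42,46,50,54,57,58]
for k in range(3):
    print([[round(float(v),2) for v in f(a)-p]+[0] for a in A[8*k:8*k+8]]); p=f(A[8*k+7]).round(2); print(p)
print({a:f(a).round(2).tolist() for a in range(58,80,1)})
```

```text
[[0.02, 0.25, 0], [0.15, 0.59, 0], [0.29, 1.06, 0], [0.4, 1.54, 0], [0.48, 2.02, 0], [0.52, 2.51, 0], [0.53, 3.0, 0], [0.52, 3.25, 0]]
[54.32 -1.85]
[[-0.03, 0.36, 0], [-0.1, 0.85, 0], [-0.2, 1.33, 0], [-0.33, 1.8, 0], [-0.5, 2.26, 0], [-0.7, 2.71, 0], [-0.87, 3.04, 0], [-0.99, 3.25, 0]]
[53.33  1.4 ]
[[-0.2, 0.31, 0], [-0.49, 0.71, 0], [-0.81, 1.08, 0], [-1.15, 1.44, 0], [-1.51, 1.77, 0], [-1.9, 2.07, 0], [-2.2, 2.28, 0], [-2.3, 2.34, 0]]
[51.03  3.74]
{58: [51.03, 3.74], 59: [50.92, 3.81], 60: [50.82, 3.87], 61: [50.71, 3.93], 62: [50.6, 3.99], 63: [50.49, 4.04], 64: [50.38, 4.1], 65: [50.27, 4.15], 66: [50.16, 4.2], 67: [50.05, 4.25], 68: [49.93, 4.3], 69: [49.82, 4.34], 70: [49.7, 4.39], 71: [49.59, 4.43], 72: [49.47, 4.47], 73: [49.36, 4.5], 74: [49.24, 4.54], 75: [49.12, 4.57], 76: [49.0, 4.6], 77: [48.88, 4.63], 78: [48.76, 4.66], 79: [48.64, 4.68]}
```

Emit:
apply_moves([
  [0.0,0.25,0],
  [0.15,0.6,0],
  [0.3,1.05,0],
  [0.4,1.55,0],
  [0.5,2.0,0],
  [0.5,2.5,0],
  [0.55,3.0,0],
  [0.5,3.25,0],
], roll=[0,0,0,0,0,0,0,0], gripper=[1,1,1,1,1,1,1,1])

```text
clock: 7.83
tool_pos: [0.5439, -0.0168, 0.1079]
eef_rot: [0.5, 0.5, -0.499, 0.5]
contact_force: [2.8, -2.4, -0.8]
opening: 0.217
```

Emit:
apply_moves([
  [-0.05,0.35,0],
  [-0.1,0.85,0],
  [-0.2,1.35,0],
  [-0.35,1.8,0],
  [-0.5,2.25,0],
  [-0.7,2.7,0],
  [-0.85,3.05,0],
  [-1.0,3.25,0],
], roll=[0,0,0,0,0,0,0,0], gripper=[1,1,1,1,1,1,1,1])

```text
clock: 8.5
tool_pos: [0.5331, 0.0154, 0.1078]
eef_rot: [0.5, 0.5, -0.5, 0.5]
contact_force: [3.5, -0.9, -0.6]
opening: 0.218
```

Emit:
apply_moves([
  [-0.2,0.3,0],
  [-0.5,0.7,0],
  [-0.8,1.1,0],
  [-1.15,1.45,0],
  [-1.5,1.75,0],
  [-1.9,2.05,0],
  [-2.2,2.3,0],
  [-2.3,2.35,0],
], roll=[0,0,0,0,0,0,0,0], gripper=[1,1,1,1,1,1,1,1])

```text
clock: 9.17
tool_pos: [0.5092, 0.0387, 0.1077]
eef_rot: [0.499, 0.501, -0.5, 0.5]
contact_force: [3.6, 1.3, -0.3]
opening: 0.217
```

Emit:
apply_moves([
  [-0.2,0.15,0],
  [-0.5,0.3,0],
  [-0.75,0.4,0],
  [-0.95,0.5,0],
  [-0.95,0.5,0],
  [-0.95,0.5,-0.2],
  [-0.95,0.5,-0.4],
  [-0.95,0.5,-0.5],
], roll=[0,0,0,0,0,0,0,0], gripper=[1,1,1,1,1,1,1,1])

```text
clock: 9.83
tool_pos: [0.5005, 0.0431, 0.1025]
eef_rot: [0.5, 0.5, -0.5, 0.5]
contact_force: [0.4, 3.0, 0.7]
opening: 0.213
```

Emit:
apply_moves([
  [0,0,-0.1],
  [0,0,-0.2],
  [0,0,-0.2],
  [0,0,-0.2],
  [0,0,-0.2],
  [0,0,-0.2],
  [0,0,-0.2],
  [0,0,-0.2],
], roll=[0,0,0,0,0,0,0,0], gripper=[1,1,1,1,1,1,1,1])

```text
clock: 10.5
tool_pos: [0.5006, 0.0429, 0.1006]
eef_rot: [0.5, 0.5, -0.5, 0.5]
contact_force: [2.1, 2.5, -3.3]
opening: 0.216
```

Emit:
apply_moves([
  [0,0,-0.1],
  [0,0,-0.2],
  [0,0,-0.3],
  [0,0,-0.4],
  [0,0,-0.5],
  [0,0,-0.5],
  [0,0,-0.5],
  [0,0,-0.5],
], roll=[0,0,0,0,0,0,0,0], gripper=[1,1,1,1,1,1,1,1])

```text
clock: 11.17
tool_pos: [0.5009, 0.0429, 0.0957]
eef_rot: [0.5, 0.5, -0.5, 0.5]
contact_force: [1.7, 3.6, -0.4]
opening: 0.218
```

Emit:
apply_moves([
  [0,0.03,-0.15],
  [0,0.05,-0.3],
  [0,0.05,-0.45],
  [0,0.05,-0.6],
  [0,0.05,-0.75],
  [0,0.05,-0.9],
  [0,0.05,-0.9],
  [0,0.05,-0.9],
], roll=[0,0,0,0,0,0,0,0], gripper=[1,1,1,1,1,1,1,1])

```text
clock: 11.83
tool_pos: [0.5008, 0.0432, 0.0864]
eef_rot: [-0.5, -0.5, 0.5, -0.5]
contact_force: [2.2, 3.2, -2.1]
opening: 0.216
```

Emit:
apply_moves([
  [0,0,-0.1],
  [0,0,-0.1],
  [0,0,-0.15],
  [0,0,-0.15],
  [0,0,-0.2],
  [0,0,-0.2],
  [0,0,-0.2],
  [0,0,-0.2],
], roll=[0,0,0,0,0,0,0,0], gripper=[1,1,1,1,1,1,1,1])

```text
clock: 12.5
tool_pos: [0.5009, 0.0432, 0.0849]
eef_rot: [0.5, 0.5, -0.5, 0.5]
contact_force: [2.4, 2.8, 2.3]
opening: 0.217
```

Emit:
apply_moves([
  [0,0,0],
  [0,0,0],
  [0,0,0],
  [0,0,0],
  [0,0,0],
  [0,0,0],
  [0,0,0],
  [0,0,0],
], roll=[0,0,0,0,0,0,0,0], gripper=[2,2.4,3,4,4,4,4,4])

```text
clock: 13.17
tool_pos: [0.5007, 0.0432, 0.0847]
eef_rot: [-0.5, -0.5, 0.5, -0.5]
contact_force: [-0.1, -1.0, -0.8]
opening: 0.454
```

Emit:
apply_moves([
  [0,0,0.5],
  [0,0,1.5],
  [0,0,3],
  [0,0,5],
  [0,0,8],
  [0,0,11],
  [-2,-3,13],
  [-4,-6,14],
], roll=[0,0,0,0,0,0,0,0], gripper=[4,4,4,4,4,4,4,4])

```text
clock: 13.83
tool_pos: [0.4627, -0.0158, 0.228]
eef_rot: [0.501, 0.5, -0.497, 0.503]
contact_force: [0.2, -1.5, 0.2]
opening: 0.454
```

Emit:
apply_moves([
  [-1,-3,0],
  [-3,-6.5,0],
  [-5,-10,0],
  [-6,-13,0],
  [-7,-15,0],
  [-7,-15,0],
  [-7,-15,0],
  [-7,-15,0],
], roll=[0,0,0,0,0,0,0,0], gripper=[4,4,4,4,4,4,4,4])

```text
clock: 14.5
tool_pos: [0.3913, -0.166, 0.2253]
eef_rot: [0.5, 0.5, -0.499, 0.5]
contact_force: [1.2, 0.2, -0.4]
opening: 0.456
```

Run:
```python
from h import *
t=snap('scene','sc4');s=snap('top','top4'); print(r.get_state()['tool_pos'],r.get_state()['contact_force'])
f=lambda X:((proj(t,X)[0]-[220,130])*4+1.5).round(1)
print('knob top home/on plate',f([.5005,.043,.098]),f([.5005,.043,.116]), 'collar', f([.5005,.043,.058]))
a=cv2.resize(t['image'][130:250,220:380,::-1],(400,300),interpolation=cv2.INTER_CUBIC)
a=cv2.resize(t['image'][130:250,220:380,::-1],(640,480),interpolation=cv2.INTER_CUBIC)
cv2.imwrite('pics/c7.png',a)
```

```text
[ 0.39155379 -0.16541868  0.22501981] [-0.78586237 -0.15603774 -0.4073595 ]
knob top home/on plate [180.  193.3] [178.  165.9] collar [184.4 252.5]
```

View pics/c7.png

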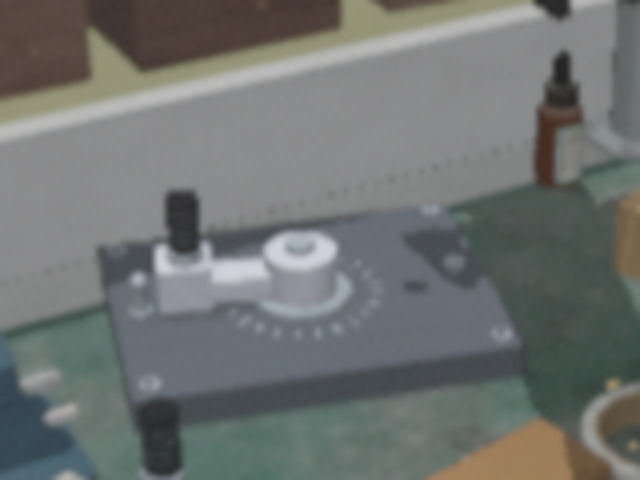

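The crop shows the knob top at about (181,194). That matches the fully-home prediction of (180,193), and a pin standing on the plate would be at (178,166). The collar sits on the crank block, the ball post is beside it at (138,280), and the bottle is upright at (560,130).

```bash
python3 -c "
from plant import r
print(r.finish_job())"
```

```text
the job is handed in; nothing more can be done
None
```

I took the index pin from its stand, put it through the crank's bore and swung the crank about 90° counter-clockwise, the shorter way, to the ball-post station. The pin went down fully home on the first probe. I released it, moved the arm clear and handed the job in at about 14.6 s of the 64 s allowed.

- **Pin seated:** the tool met the seat at a height of 0.085 m, as predicted. The last picture shows the knob top at (181,194), against a fully-home prediction of (180,193).
- **Station:** the crank stands beside the ball post, and the stub's hole is empty.
- **Forces and bottle:** readings stayed under about 5 N throughout, and the dropper bottle is still standing.
- **Disagreement, resolved:** one picture before insertion showed the pin about 5 mm off its commanded position, because the arm was still settling. I corrected for it before inserting the pin.
- **Not checked:** I did not push the crank after release to test the lock.

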